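# Make up two etching kits

## Task

Make up the two kits for the morning's etching class. In the tray with three compartments put the wide low tin in the large compartment, the ink dabber in the middle one and the slim tall tin in the small one at the other end; in the tray with two compartments put the copper-faced wood block in the larger one, copper face up and its long side running along the tray's long side, and the magnifier in the smaller one. Everything must stand upright on its compartment's floor, let go and still, and the brown bottle and the small white cup must be left standing where they are.

Things in the scene. Friction and masses are not known exactly. Their poses are not given: they have to be found in the camera images.
- wide_tin: Wide low round ink tin, bare metal with a paper band, 56 mm diameter, 42 mm high, about 0.18 kg, standing upright. Origin at the centre of its underside, z up.
- slim_tin: Slim tall round tin, bare metal with a paper band, 38 mm diameter, 70 mm high, about 0.14 kg, standing upright. Origin at the centre of its underside, z up.
- dabber: Ink dabber standing on its dark round pad: pad 44 mm diameter and 22 mm high, dark collar 34 mm diameter to 30 mm height, above it a light wooden handle 26 mm diameter up to 80 mm height. About 0.12 kg. Origin at the centre of its underside, z up.
- loupe: Stand magnifier: round black barrel 38 mm diameter from 16 mm to 46 mm height, on a clear skirt 34 mm diameter, 16 mm high, with a lens in its top. About 0.06 kg, standing upright. Origin at the centre of its underside, z up.
- block: Engraving block, dark wood faced on top with copper, 40 mm along its x by 64 mm along its y, 30 mm high, about 0.15 kg, copper face up. Origin at the centre of its underside, z up.
- tray3: Three-compartment tray, outer 100 (x) by 220 mm (y). Loose, 0.9 kg, wood. Floor 5 mm thick, walls and dividers 5 mm thick, tops 18 mm above the underside. Origin: centre of underside; z up, y along the long side. Inside depth 90 mm in x. Large compartment: 80 mm long, centre at y = +65 mm; middle: 60 mm long, centre at y = -10 mm; small end compartment: 60 mm long, centre at y = -75 mm.
- tray2: Two-compartment tray, outer 100 (x) by 165 mm (y). Loose, 0.9 kg, wood. Floor 5 mm thick, walls and dividers 5 mm thick, tops 18 mm above the underside. Origin: centre of underside; z up, y along the long side. Inside depth 90 mm in x. Larger compartment: 90 mm long, centre at y = -32.5 mm; smaller compartment: 60 mm long, centre at y = +47.5 mm.
- brown_bottle: Small brown glass bottle with black cap, 48 mm diameter, 80 mm high; a bystander to be left where it stands. Origin at the centre of its underside.
- cup: Small open white ceramic cup without handle, 54 mm diameter at the rim, 45 mm high; a bystander to be left where it stands. Origin at the centre of its underside.

How it is judged:
By the outcome, as a careful person would: the job done as asked, in the order asked, and still so for the second after the job is handed in, with the robot touching nothing.
It also fails if it takes over 128 s, if anything falls off the work surface, if the arm or the gripper's body presses on something with over 40 N, if the wrist force passes 120 N, or if a joint passes its speed limit or range.

## Robot

A 6-joint arm with a two-finger parallel gripper is mounted at the origin on the work surface. World frame = base frame: x ahead of the robot, y to its left, z up, the work surface at z = 0. Lengths are in m, angles in rad, forces in N, time in s.
With the tool pointing down it reaches from about 0.35 to 0.85 m from the base axis. Payload 8.1 kg.
Tool frame: the origin (TCP) lies midway between the tips of the shut fingers; the grasp point (between the pads) lies 19 mm behind it (robot.grip_point_offset is the distance from the TCP to the grasp point, in m); z points along the fingers, y is the line along which they close (so a half turn about z gives the same grasp; the last joint's range is limited). The gripper opens to 93 mm and grips with 3 to 60 N. Pads are 15 mm wide; open, the fingers measure 128 mm over their backs; the gripper's body (75 mm by 188 mm) begins 65 mm behind the grasp point.
Start: joints at [1.209, 0.13, 1.488, -0, 1.523, -0.085], TCP at [0.164, 0.577, 0.219] pointing down, gripper open.
Joint ranges: [-2.96, 2.96], [-0.89, 2.26], [0.02, 2.5], [-1.34, 4.48], [0, 2.73], [-2.66, 2.66]. Speed limits (rad/s): [2.39, 2.39, 2.79, 3.14, 3.14, 3.14].

## Interface

Orientations are given as a rotation vector (axis times angle).
In Python, from plant import robot, read_camera, job gives the robot as it stands.
- The arm moves only by the shell command python3 -m inch 'ROWS' [FORCE]. ROWS is JSON, one flat list of numbers, 5 for each row, row after row: the shift along the world's x, y, z in mm, then the turn about the world's z in degrees, then the opening in per cent of the stroke, from 0 (shut) to 100 (fully open). In form: [dx, dy, dz, yaw, hand, dx, dy, dz, yaw, hand, ...]. A call has 1 to 10 rows; each row is the pose to reach, as a shift and turn from the pose commanded when the call began; what a row does not reach only later rows make up. A row lasts 1/12 s, in which the tool goes at most 41.7 mm and 7.16 degrees, less where a joint would pass 70% of its speed; a pose out of reach is approached as far as the arm can. A call with a gripper value outside its range is refused whole. The fingers move at their own pace and stop on an object; FORCE is the grip in N (left out, the last holds). Time passes only in rows, so rows that repeat a pose let the fingers close. It gives the time, the measured TCP pose, the force, the opening and the grip force at its end, in the units of the state.
- robot.read_state(): the state, without advancing time (a new reading comes with each control period).
- read_camera(name): name is "side" or "top"; returns a dict with "image" (400x640x3 uint8, blue, green, red), "K" (3x3 intrinsics, pixels), "D" ([k1, k2, p1, p2, k3] as OpenCV has them; the pictures are not rectified), "extrinsics" (4x4, takes a point from world to camera coordinates). Camera axes: x right, y down, z forward; pixel columns grow to the right and rows downward; lengths in m; the calibration is good to about 2 mm. A picture is of the moment at which its call begins. There is no depth.
- job.close_job(): hands the job in; it is judged then, once.
The state is a dict: "t": time; "q": joint angles; "dq": joint speeds; "joint_torque": joint torques, N m; "tool_pos": TCP position; "orientation": TCP orientation; "force": force on the tool from outside, world axes, zero at the start; "wrist_torque": the same for the moment, N m; "opening": finger opening in m; "gripper_force": force on a finger pad.
Only numpy, scipy, OpenCV 4.12 (cv2) and the standard library are available. Lean on these libraries where they do the work, as an engineer would, in place of code of your own. Each camera call takes 0.05 s, during which the arm holds its last target. There are 200 camera calls.

## Working session

There is one attempt and no reset: what is moved stays moved. The work goes in short steps, Python scripts to look and compute and a shell command to move; the robot and the scene stay as the last step left them, time stands still between calls to the robot, and variables do not carry over. Pictures are saved under pics/ and viewed, at most 14 in all, crops included, and the job is handed in when it is done.

```bash
ls; mkdir -p pics; python3 - <<'E'
from plant import robot, read_camera
import cv2,numpy as np
for n in("side","top"):
    c=read_camera(n);cv2.imwrite(f"pics/{n}0.png",c["image"]);np.savez(f"{n}0.npz",**c)
    print(n,c["K"],c["D"],c["extrinsics"])
s=robot.read_state();print(s)
E
```

```text
pics
side [[478.0637182    0.         323.17560062]
 [  0.         478.0637182  196.39224372]
 [  0.           0.           1.        ]] [-0.01215281  0.          0.          0.          0.        ] [[ 0.88290555 -0.46950348 -0.00665331 -0.48286779]
 [-0.32632323 -0.60334213 -0.72766161  0.21768701]
 [ 0.33762544  0.64462761 -0.68590401  0.96476429]
 [ 0.          0.          0.          1.        ]]
top [[517.62814214   0.         319.20942197]
 [  0.         517.62814214 190.61907484]
 [  0.           0.           1.        ]] [-0.07432848  0.          0.          0.          0.        ] [[-1.04658624e-02 -9.99944840e-01 -8.85246074e-04  3.53032940e-03]
 [-9.88344807e-01  1.04789018e-02 -1.51870783e-01  5.62559030e-01]
 [ 1.51871682e-01 -7.14530358e-04 -9.88399960e-01  1.55199189e+00]
 [ 0.00000000e+00  0.00000000e+00  0.00000000e+00  1.00000000e+00]]
{'t': 0.1, 'q': array([ 1.20859610e+00,  1.31097521e-01,  1.48915277e+00, -1.02376534e-05,
        1.52302115e+00, -8.54021031e-02]), 'dq': array([-0.0003174 , -0.00294184, -0.00201033, -0.00028522, -0.00043541,
        0.00093284]), 'joint_torque': array([ 1.61170956e-03, -5.61342108e+01, -4.93096840e+01,  7.70211755e-02,
        2.92196427e-02, -4.10410462e-05]), 'tool_pos': array([0.16376629, 0.57668193, 0.21769494]), 'orientation': array([-4.33355827e-01, -3.11119306e+00,  2.57453182e-03]), 'force': array([-0.22288676,  0.23992425, -0.63146874]), 'wrist_torque': array([0.00846442, 0.03324471, 0.02830091]), 'gripper_force': 0.0, 'opening': 0.09300992962896712}
```

View pics/top0.png

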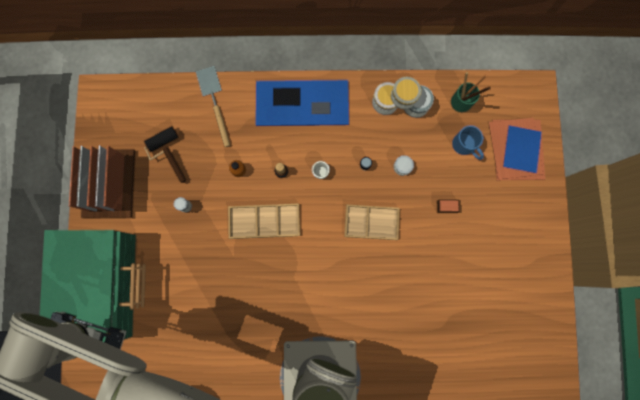

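View pics/side0.png

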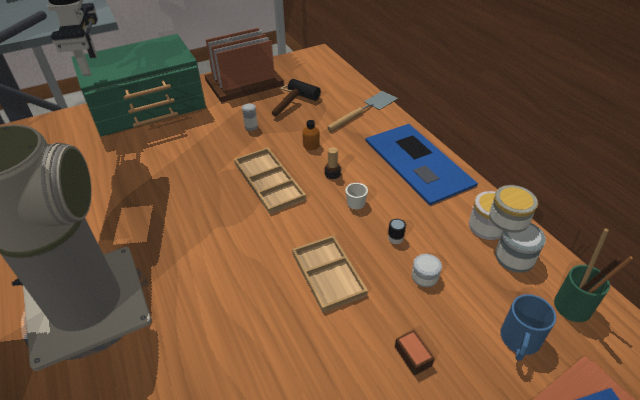

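The top view shows the slim tin at (183,205), bottle (237,168), dabber (281,170), cup (321,170), loupe (366,162), wide tin (404,165), block (448,206), tray3 (264,220) and tray2 (372,222). The side view shows the same things at (250,116), (311,136), (333,165), (357,196), (397,231), (427,270), (414,351), (269,180) and (330,272).

```bash
python3 - <<'E'
import cv2,numpy as np
t=cv2.imread("pics/top0.png")[145:250,165:475]
s=cv2.imread("pics/side0.png")[95:380,225:455]
cv2.imwrite("pics/top_c.png",cv2.resize(t,None,fx=2.58,fy=2.58,interpolation=cv2.INTER_CUBIC))
cv2.imwrite("pics/side_c.png",cv2.resize(s,None,fx=2.1,fy=2.1,interpolation=cv2.INTER_CUBIC))
E
```

```text
(no output)
```

View pics/top_c.png

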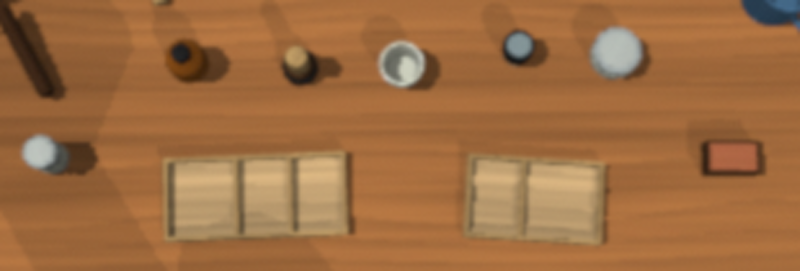

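View pics/side_c.png

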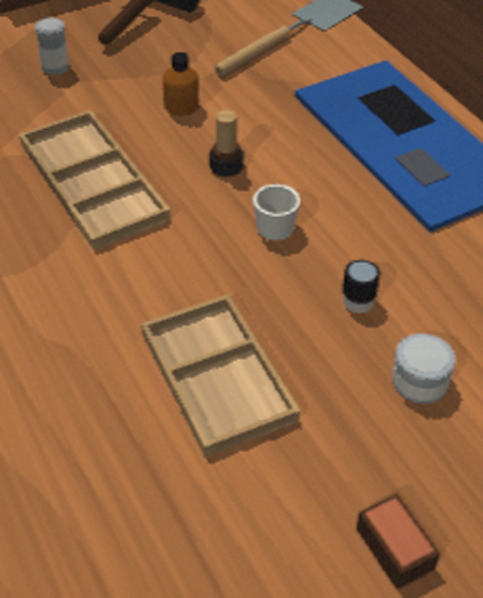

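The crops show the following:
- **Tray3:** the large compartment is at its image-left end, so at world +y. Top crop corners are (165,159), (346,153), (349,234) and (167,240).
- **Tray2:** the smaller compartment is image-left, at +y.
- **Both trays:** yaw is close to 0.
- **Block:** copper face up at about (733,156), long side along y.

```bash
cat > cam.py <<'E'
import cv2,numpy as np
def load(n): return dict(np.load(n))
def ray(c,p):
    u=cv2.undistortPoints(np.array([[p]],float),c["K"],c["D"])[0,0]
    E=c["extrinsics"];R=E[:3,:3];o=-R.T@E[:3,3];d=R.T@np.array([u[0],u[1],1]);return o,d/np.linalg.norm(d)
def plane(c,p,z):
    o,d=ray(c,p);return o+d*(z-o[2])/d[2]
def tri(c1,p1,c2,p2):
    o1,d1=ray(c1,p1);o2,d2=ray(c2,p2)
    s=np.linalg.lstsq(np.c_[d1,-d2],o2-o1,rcond=None)[0]
    a=o1+s[0]*d1;b=o2+s[1]*d2;return (a+b)/2*1e3,np.linalg.norm(a-b)*1e3
def proj(c,P):
    r=cv2.Rodrigues(c["extrinsics"][:3,:3])[0];return cv2.projectPoints(np.array(P,float).reshape(-1,3),r,c["extrinsics"][:3,3],c["K"],c["D"])[0][:,0]
E
python3 - <<'E'
from cam import *
np.set_printoptions(precision=1,suppress=True)
T,S=load("top0.npz"),load("side0.npz")
t=lambda p:(p[0]/2.58+165-.3,p[1]/2.58+145-.3); s=lambda p:(p[0]/2.1+225-.3,p[1]/2.1+95-.3)
P=dict(wide=((617,50),(424,356)),dab=((296,55),(227,117)),slim=((41,151),(50,26)),loupe=((518,45),(362,272)),cuprim=((402,63),(277,206)),bottlecap=((181,53),(180,61)))
for k,(a,b) in P.items(): print(k,*tri(T,t(a),S,s(b)))
for k,h,(A,B) in [("tray3",18,([(165,159),(346,153),(349,234),(167,240)],[(22,140),(89,115),(168,214),(98,243)])),
  ("tray2",18,([(468,156),(605,163),(603,242),(466,235)],[(145,326),(228,300),(297,413),(208,450)])),
  ("block",30,([(706,142),(760,142),(758,170),(706,171)],[(361,519),(398,497),(437,543),(400,570)]))]:
    # side order: match (+x,+y),( +x,-y),(-x,-y),(-x,+y)
    B=[B[1],B[2],B[3],B[0]] 
    for a,b in zip(A,B): print(k,*tri(T,t(a),S,s(b)),"plane",plane(T,t(a),h/1e3)[:2]*1e3,plane(S,s(b),h/1e3)[:2]*1e3)
# masks
def blob(c,roi,f,name):
    x0,y0,x1,y1=roi;h=cv2.cvtColor(c["image"],cv2.COLOR_BGR2HSV)[y0:y1,x0:x1].astype(int)
    m=cv2.morphologyEx(f(h).astype(np.uint8),cv2.MORPH_OPEN,np.ones((3,3)))
    cs=max(cv2.findContours(m,cv2.RETR_EXTERNAL,cv2.CHAIN_APPROX_NONE)[0],key=cv2.contourArea)
    r=cv2.minAreaRect(cs);print(name,np.array(r[0])+[x0,y0],np.array(r[1]),r[2]);return np.array(r[0])+[x0,y0]
tr=lambda h:(h[...,1]<135)&(h[...,2]>85)
gr=lambda h:(h[...,1]<70)&(h[...,2]>90)
cu=lambda h:(h[...,2]>110)&(h[...,1]>100)&((h[...,0]<10))
for k,roi,f,z in[("tray3",(222,197,306,245),tr,.018),("tray2",(340,200,406,246),tr,.018),("wide",(388,150,420,180),gr,.042),("slim",(170,192,193,215),gr,.07),("loupe",(356,152,376,172),gr,.046),("cup",(308,158,334,182),gr,.045),("block",(434,196,464,216),cu,.03)]:
    p=blob(T,roi,f,k);print("   ",plane(T,p,z)*1e3)
E
```

```text
wide [ 644.8 -267.6   40. ] 1.8597826047231525
dab [635.8 117.4  75.4] 2.662183617549459
slim [526.3 419.1  66.4] 3.484816030950318
loupe [ 652.1 -147.9   44.2] 3.6470091425764966
cuprim [633.   -7.6  33.2] 2.287881267726291
bottlecap [641.2 254.   71.3] 3.7665170286556897
tray3 [521.5 282.4   8.7] 1.1224802025648306 plane [519.8 280.9] [518.  270.8]
tray3 [526.9  61.5  10.8] 2.426145160483795 plane [524.9  61.6] [524.9  54.3]
tray3 [432.1  57.5  10.4] 9.637210182457418 plane [427.   58.5] [434.4  49.2]
tray3 [424.8 278.6   6.4] 4.620566023251568 plane [421.8 277.1] [423.4 263.8]
tray2 [523.4 -87.2   8.3] 5.414821199695758 plane [519.6 -85.7] [521.8 -95.4]
tray2 [ 510.3 -252.    15.8] 1.5669838291178848 plane [ 509.3 -251.3] [ 510.1 -253.5]
tray2 [ 415.5 -246.9   13.9] 2.6855098693606623 plane [ 414.  -245.8] [ 415.6 -249.6]
tray2 [427.1 -82.6  14.3] 5.403285871082378 plane [424.3 -81.6] [428.6 -86.1]
block [ 535.4 -375.3   25.2] 6.326749684744373 plane [ 531.9 -372.6] [ 536.3 -378.4]
block [ 530.6 -435.    45.4] 3.3496955041022454 plane [ 531.2 -438.3] [ 539.5 -429.9]
block [ 497.6 -434.5   29.2] 0.5607226286107886 plane [ 497.2 -434.2] [ 497.5 -434.9]
block [ 499.5 -374.7   16.9] 2.8385179549205035 plane [ 496.8 -371. ] [ 495.5 -380.7]
tray3 [263.6 220.7] [32.2 70.8] 87.75425720214844
    [473.6 171.3  18. ]
tray2 [371.9 221.9] [53.7 32.2] 3.3664608001708984
    [ 466.3 -165.    18. ]
wide [403.5 165. ] [18. 19.] 90.0
    [ 640.6 -265.6   42. ]
slim [180.  203.5] [13. 12.] 90.0
    [523.3 420.4  70. ]
loupe [365.5 162. ] [8. 9.] 90.0
    [ 650.4 -147.    46. ]
cup [320.5 169.5] [17. 17.] 45.0
    [628.4  -7.1  45. ]
block [444.  202.5] [3. 6.] 90.0
    [ 523.1 -389.9   30. ]
```

Measured heights and sizes agree with the text to within a few mm. The reach is fine, about 0.52–0.70 m. Now I move above the wide tin.

```bash
python3 -m inch '[200,-340,0,-70,100,200,-340,0,-70,100,200,-340,0,-70,100,200,-340,0,-70,100,200,-340,0,-70,100,200,-340,0,-70,100,200,-340,0,-70,100,200,-340,0,-70,100,200,-340,0,-70,100,200,-340,0,-70,100]' 20
python3 -m inch '[200,-340,0,-4,100,200,-340,0,-4,100,200,-340,0,-4,100,200,-340,0,-4,100,200,-340,0,-4,100,200,-340,0,-4,100,200,-340,0,-4,100,200,-340,0,-4,100,200,-340,0,-4,100,200,-340,0,-4,100]'
```

```text
t: 0.93
tool_pos: [0.3653, 0.2335, 0.2184]
orientation: [2.149, 2.29, -0.001]
force: [-0.2, -0.1, -0.8]
opening: 0.0929
gripper_force: 0.0
t: 1.77
tool_pos: [0.5649, -0.1071, 0.2178]
orientation: [2.221, 2.221, -0.002]
force: [-0.3, 0.3, 0.3]
opening: 0.093
gripper_force: 0.0
```

```bash
python3 -m inch '[77,-160,0,0,100,77,-160,0,0,100,77,-160,0,0,100,77,-160,0,0,100,77,-160,0,0,100,77,-160,-80,0,100,77,-160,-130,0,100,77,-160,-130,0,100,77,-160,-130,0,100]'
python3 - <<'E'
from plant import read_camera
import cv2
a=read_camera("side")["image"][180:330,340:520];b=read_camera("top")["image"][120:220,340:460]
a=cv2.resize(a,(480,400),interpolation=cv2.INTER_CUBIC)
cv2.imwrite("pics/w1.png",a)
E
```

```text
t: 2.52
tool_pos: [0.6351, -0.2602, 0.0777]
orientation: [-2.209, -2.213, 0.008]
force: [-1.4, -0.5, -2.3]
opening: 0.093
gripper_force: 0.0
```

View pics/w1.png

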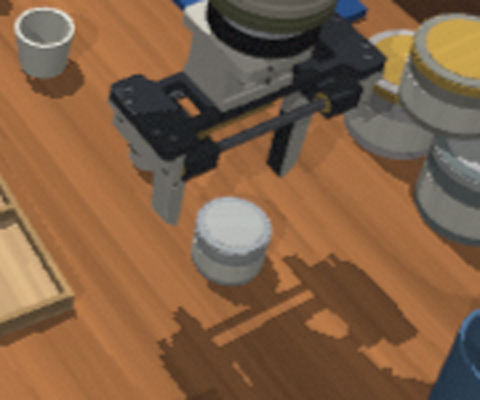

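The gripper straddles the tin: finger tips at about (165,215) and (280,170), tin at (232,240), with the gap running along x. I'll let it settle, then go down.

```bash
python3 -m inch '[0,0,0,0,100,0,0,0,0,100,0,0,0,0,100,0,0,0,0,100]'
```

```text
t: 2.95
tool_pos: [0.6426, -0.2635, 0.0919]
orientation: [2.215, 2.221, 0.002]
force: [-1.2, 0.0, 0.7]
opening: 0.0929
gripper_force: 0.0
```

```bash
python3 -m inch '[0,-3,-35,0,100,0,-3,-60,0,100,0,-3,-74,0,100,0,-3,-74,0,100,0,-3,-74,0,100,0,-3,-74,0,100]'
python3 -m inch '[0,0,0,0,0,0,0,0,0,0,0,0,0,0,0,0,0,0,0,0,0,0,0,0,0,0,0,0,0,0,0,0,0,0,0,0,0,0,0,0]' 20
```

```text
t: 3.45
tool_pos: [0.6422, -0.2664, 0.0168]
orientation: [2.217, 2.222, 0.001]
force: [0.5, -0.1, 0.9]
opening: 0.093
gripper_force: 0.0
t: 4.12
tool_pos: [0.6414, -0.2659, 0.0151]
orientation: [2.218, 2.224, 0.001]
force: [2.1, 0.1, 1.2]
opening: 0.0556
gripper_force: 20.0
```

```bash
python3 -m inch '[0,0,30,0,0,0,0,65,0,0,-14,42,90,0,0,-170,501,90,0,0,-170,501,90,0,0,-170,501,90,0,0,-170,501,90,0,0,-170,501,90,0,0,-170,501,90,0,0,-170,501,90,0,0]'
python3 - <<'E'
from plant import robot
s=robot.read_state();print(s["tool_pos"],s["opening"])
E
```

```text
t: 4.95
tool_pos: [0.5339, 0.0463, 0.1022]
orientation: [-2.218, -2.223, 0.002]
force: [0.7, 0.2, -1.7]
opening: 0.056
gripper_force: 20.0
[0.53390104 0.04628303 0.10217628] 0.05599659812655522
```

```bash
python3 -m inch '[-62,189,0,0,0,-62,189,0,0,0,-62,189,0,0,0,-62,189,0,0,0,-62,189,0,0,0,-62,189,0,0,0,-62,189,0,0,0,-62,189,0,0,0,-62,189,0,0,0,-62,189,0,0,0]'
python3 - <<'E'
from plant import read_camera
import cv2
cv2.imwrite("pics/w2.png",cv2.resize(read_camera("side")["image"][90:240,190:390],(640,480),interpolation=cv2.INTER_CUBIC))
E
```

```text
t: 5.78
tool_pos: [0.474, 0.2324, 0.1026]
orientation: [2.221, 2.222, -0.001]
force: [-0.8, -1.2, -2.0]
opening: 0.0556
gripper_force: 20.0
```

View pics/w2.png

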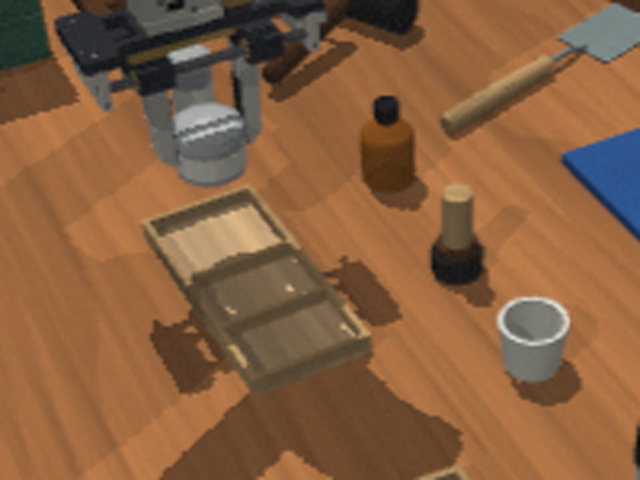

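The tin is held upright at (210,145) above the large compartment. I go down onto the floor and watch the force.

```bash
python3 -m inch '[-2,2,-35,0,0,-2,2,-60,0,0,-2,2,-74,0,0,-2,2,-78,0,0,-2,2,-78,0,0,-2,2,-78,0,0,-2,2,-78,0,0]'
```

```text
t: 6.42
tool_pos: [0.4731, 0.2359, 0.0264]
orientation: [2.219, 2.223, 0.004]
force: [-0.4, -0.0, -1.6]
opening: 0.0558
gripper_force: 20.0
```

```bash
python3 -m inch '[0,0,-2,0,0,0,0,-4,0,0,0,0,-5,0,0,0,0,-5,0,0,0,0,-5,0,0]'
```

```text
t: 6.83
tool_pos: [0.4718, 0.2358, 0.02]
orientation: [2.218, 2.224, 0.001]
force: [0.3, -0.5, -0.7]
opening: 0.0557
gripper_force: 20.0
```

Contact is at the expected height (20 mm = 15 + 5). I release, lift clear and go on to the dabber.

```bash
python3 -m inch '[0,0,0,0,80,0,0,0,0,80,0,0,0,0,80,0,0,0,0,80,0,0,0,0,80,0,0,30,0,80,0,0,65,0,90,0,0,100,0,100,0,0,130,0,100,0,0,130,0,100]'
python3 -m inch '[163,-118,0,0,100,163,-118,0,0,100,163,-118,0,0,100,163,-118,0,0,100,163,-118,0,0,100,163,-118,0,0,100,163,-118,0,0,100,163,-118,0,0,100]'
```

```text
t: 7.67
tool_pos: [0.4756, 0.2373, 0.1576]
orientation: [2.215, 2.221, 0.016]
force: [0.4, 0.7, 0.8]
opening: 0.0923
gripper_force: 0.0
t: 8.33
tool_pos: [0.634, 0.1178, 0.1488]
orientation: [-2.218, -2.223, 0.002]
force: [-0.6, 0.5, 0.7]
opening: 0.0929
gripper_force: 0.0
```

```bash
python3 -m inch '[1,0,-35,0,100,1,0,-70,0,100,1,0,-98,0,100,1,0,-110,0,100,1,0,-110,0,100,1,0,-110,0,100]'
python3 -m inch '[0,0,0,0,0,0,0,0,0,0,0,0,0,0,0,0,0,0,0,0,0,0,0,0,0,0,0,0,0,0,0,0,0,0,0,0,0,0,0,0,0,0,0,0,0,0,0,0,0,0]' 20
python3 - <<'E'
from plant import read_camera
import cv2,numpy as np
a=cv2.resize(read_camera("side")["image"][80:240,190:390],(600,480),interpolation=cv2.INTER_CUBIC)
cv2.imwrite("pics/d1.png",a)
E
```

```text
t: 8.83
tool_pos: [0.6351, 0.1186, 0.0403]
orientation: [-2.217, -2.225, 0.001]
force: [0.7, -0.2, -0.2]
opening: 0.093
gripper_force: 0.0
t: 9.67
tool_pos: [0.6356, 0.1177, 0.0397]
orientation: [-2.219, -2.224, 0.0]
force: [0.1, -0.3, 1.0]
opening: 0.0307
gripper_force: 0.0
```

View pics/d1.png

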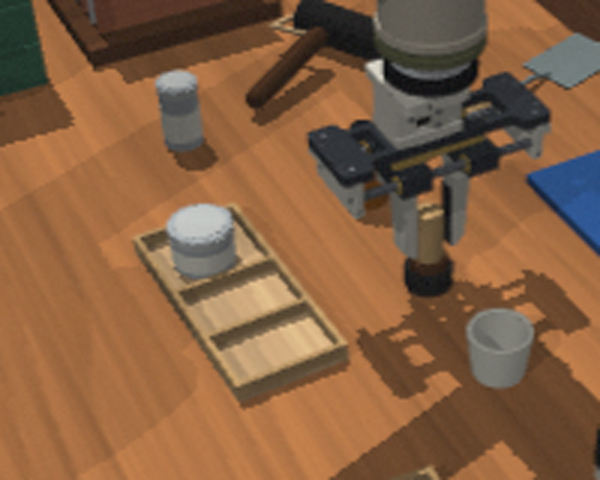

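The wide tin stands in the large compartment at (202,240). The fingers are about to close on the dabber handle at (430,235). I finish the grip, lift and carry it.

```bash
python3 -m inch '[0,0,0,0,0,0,0,0,0,0,0,0,0,0,0,0,0,0,0,0]' 20
python3 -m inch '[0,0,30,0,0,0,0,65,0,0,-162,42,80,0,0,-162,42,80,0,0,-162,42,80,0,0,-162,42,80,0,0,-162,42,80,0,0,-162,42,80,0,0,-162,42,80,0,0,-162,42,80,0,0]'
```

```text
t: 10.05
tool_pos: [0.6355, 0.1177, 0.0396]
orientation: [-2.219, -2.224, 0.0]
force: [0.1, 0.2, -0.8]
opening: 0.0255
gripper_force: 20.0
t: 10.88
tool_pos: [0.4752, 0.1596, 0.1205]
orientation: [2.218, 2.223, 0.002]
force: [-0.4, -0.7, -1.4]
opening: 0.0255
gripper_force: 20.0
```

```bash
python3 -m inch '[-1,0,-35,0,0,-1,0,-60,0,0,-1,0,-70,0,0,-1,0,-73,0,0,-1,0,-75,0,0,-1,0,-75,0,0,-1,0,-75,0,0,-1,0,-75,0,0]'
python3 -m inch '[0,0,0,0,60,0,0,0,0,60,0,0,0,0,60,0,0,0,0,60,0,0,0,0,60,0,0,35,0,60,0,0,70,0,60,0,0,105,0,60,0,0,105,0,100,0,0,105,0,100]'
python3 -m inch '[51,260,0,0,100,51,260,0,0,100,51,260,0,0,100,51,260,0,0,100,51,260,0,0,100,51,260,0,0,100,51,260,0,0,100,51,260,0,0,100,51,260,0,0,100,51,260,0,0,100]'
```

```text
t: 11.55
tool_pos: [0.4738, 0.16, 0.0462]
orientation: [2.218, 2.223, 0.003]
force: [-0.9, -0.2, -2.2]
opening: 0.0257
gripper_force: 20.0
t: 12.38
tool_pos: [0.4747, 0.1602, 0.1527]
orientation: [2.217, 2.222, 0.008]
force: [-0.0, -0.4, -0.3]
opening: 0.065
gripper_force: 0.0
t: 13.22
tool_pos: [0.5229, 0.4186, 0.148]
orientation: [-2.219, -2.224, 0.005]
force: [-0.6, -0.3, 0.1]
opening: 0.0932
gripper_force: 0.0
```

```bash
python3 -m inch '[2,1,-35,0,100,2,1,-70,0,100,2,1,-100,0,100,2,1,-115,0,100,2,1,-118,0,100,2,1,-118,0,100,2,1,-118,0,100]'
python3 -m inch '[0,0,0,0,0,0,0,0,0,0,0,0,0,0,0,0,0,0,0,0,0,0,0,0,0,0,0,0,0,0,0,0,0,0,0,0,0,0,0,0,0,0,0,0,0,0,0,0,0,0]' 20
python3 - <<'E'
from plant import read_camera
import cv2,numpy as np
a=cv2.resize(read_camera("side")["image"][80:240,190:390],(600,480),interpolation=cv2.INTER_CUBIC)
cv2.imwrite("pics/s1.png",a)
E
```

```text
t: 13.8
tool_pos: [0.5269, 0.421, 0.034]
orientation: [2.219, 2.223, 0.004]
force: [0.5, 0.8, 0.1]
opening: 0.0928
gripper_force: 0.0
t: 14.63
tool_pos: [0.5256, 0.4207, 0.0317]
orientation: [-2.219, -2.224, 0.0]
force: [-0.4, 0.5, -0.5]
opening: 0.0378
gripper_force: 20.0
```

View pics/s1.png

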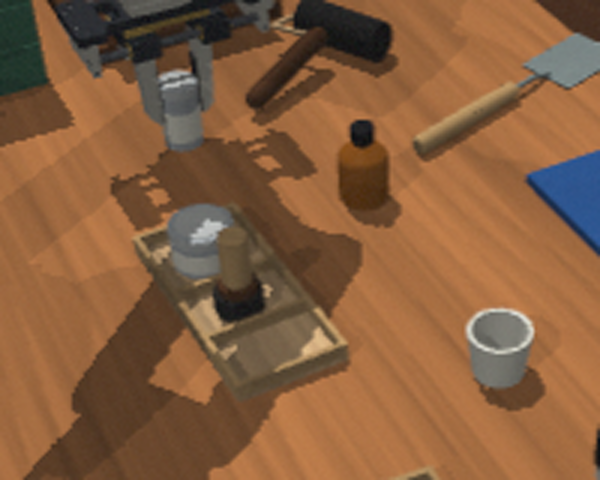

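The dabber stands in the middle compartment at (240,275), and the slim tin is gripped at (183,110). I lift it over the others to the small compartment.

```bash
python3 -m inch '[0,0,35,0,0,0,0,75,0,0,0,0,110,0,0,0,0,115,0,0,-50,-326,115,0,0,-50,-326,115,0,0,-50,-326,115,0,0,-50,-326,115,0,0,-50,-326,115,0,0,-50,-326,115,0,0]'
python3 -m inch '[0,-96,0,0,0,0,-96,0,0,0,0,-96,0,0,0,0,-96,0,0,0,0,-96,0,0,0,0,-96,0,0,0,0,-96,0,0,0]'
```

```text
t: 15.52
tool_pos: [0.4867, 0.1719, 0.1461]
orientation: [-2.218, -2.224, 0.001]
force: [1.2, -0.2, -0.0]
opening: 0.0378
gripper_force: 20.0
t: 16.1
tool_pos: [0.4876, 0.0789, 0.1466]
orientation: [-2.217, -2.225, -0.0]
force: [0.3, 0.7, -1.3]
opening: 0.0377
gripper_force: 20.0
```

```bash
python3 -m inch '[-12,16,0,0,0,-12,16,-35,0,0,-12,16,-70,0,0,-12,16,-95,0,0,-12,16,-105,0,0,-12,16,-109,0,0,-12,16,-109,0,0,-12,16,-109,0,0,-12,16,-109,0,0]'
python3 -m inch '[0,0,0,0,65,0,0,0,0,65,0,0,0,0,65,0,0,0,0,65,0,0,0,0,65,0,0,35,0,65,0,0,70,0,65,0,0,110,0,65,0,0,110,0,100,0,0,110,0,100]'
```

```text
t: 16.85
tool_pos: [0.4768, 0.0942, 0.0389]
orientation: [2.217, 2.224, 0.002]
force: [0.2, -0.3, -1.0]
opening: 0.0379
gripper_force: 20.0
t: 17.68
tool_pos: [0.4782, 0.0938, 0.1512]
orientation: [2.216, 2.221, 0.008]
force: [-0.1, -0.3, -0.8]
opening: 0.0696
gripper_force: 0.0
```

```bash
python3 -m inch '[28,-375,0,0,100,28,-375,0,0,100,28,-375,0,0,100,28,-375,0,0,100,28,-375,0,0,100,28,-375,0,0,100,28,-375,0,0,100,28,-375,0,0,100,28,-375,0,0,100,28,-375,0,0,100]'
python3 -m inch '[10,-120,0,0,100,10,-120,0,0,100,10,-120,0,0,100,10,-120,0,0,100,10,-120,-30,0,100,10,-120,-70,0,100,10,-120,-70,0,100,10,-120,-70,0,100,10,-120,-70,0,100]'
python3 - <<'E'
from plant import read_camera
import cv2,numpy as np
c=read_camera("side");t=read_camera("top");np.savez("top1.npz",**t)
cv2.imwrite("pics/b1.png",np.hstack([cv2.resize(c["image"][270:400,340:500],(490,400),interpolation=cv2.INTER_CUBIC),cv2.resize(t["image"][190:250,220:310],(300,400),interpolation=cv2.INTER_CUBIC)]))
E
```

```text
t: 18.52
tool_pos: [0.5022, -0.2876, 0.1456]
orientation: [-2.224, -2.218, 0.004]
force: [0.9, -0.6, 0.0]
opening: 0.0929
gripper_force: 0.0
t: 19.27
tool_pos: [0.5138, -0.4009, 0.0784]
orientation: [-2.218, -2.224, -0.0]
force: [-0.1, -1.1, 1.0]
opening: 0.0932
gripper_force: 0.0
```

View pics/b1.png

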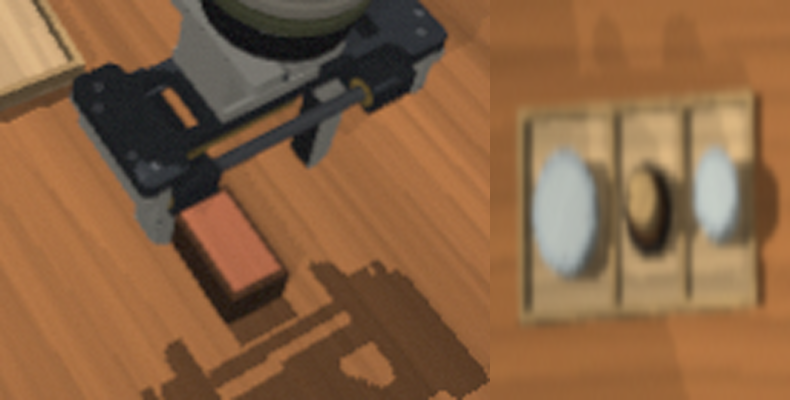

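Tray3 (right inset) holds all three items in the right compartments. The block, copper face at (235,240), lies between the fingers at (155,225) and (315,140). Next is the grasp.

```bash
python3 -m inch '[1,-3,-35,0,100,1,-3,-60,0,100,1,-3,-70,0,100,1,-3,-72,0,100,1,-3,-72,0,100,1,-3,-72,0,100]'
python3 -m inch '[0,0,0,0,0,0,0,0,0,0,0,0,0,0,0,0,0,0,0,0,0,0,0,0,0,0,0,0,0,0,0,0,0,0,0,0,0,0,0,0,0,0,0,0,0,0,0,0,0,0]' 20
```

```text
t: 19.87
tool_pos: [0.516, -0.4054, 0.0082]
orientation: [2.216, 2.222, 0.0]
force: [-0.3, -0.5, -0.6]
opening: 0.0927
gripper_force: 0.0
t: 20.7
tool_pos: [0.5148, -0.4043, 0.0057]
orientation: [-2.219, -2.224, -0.0]
force: [0.5, -0.2, -1.1]
opening: 0.0395
gripper_force: 20.0
```

```bash
python3 -m inch '[0,0,30,0,0,0,0,65,0,0,-49,205,85,-3.5,0,-49,205,85,-3.5,0,-49,205,85,-3.5,0,-49,205,85,-3.5,0,-49,205,85,-3.5,0,-49,205,85,-3.5,0,-49,205,85,-3.5,0,-49,205,85,-3.5,0]'
python3 -m inch '[0,0,-5,0,0,0,0,-30,0,0,0,0,-45,0,0,0,0,-50,0,0,0,0,-50,0,0,0,0,-50,0,0]'
python3 - <<'E'
from plant import read_camera
import cv2,numpy as np
c=read_camera("side");t=read_camera("top")
cv2.imwrite("pics/b2.png",np.hstack([cv2.resize(c["image"][180:330,270:430],(427,400),interpolation=cv2.INTER_CUBIC),cv2.resize(t["image"][180:250,330:420],(370,400),interpolation=cv2.INTER_CUBIC)]))
E
```

```text
t: 21.53
tool_pos: [0.466, -0.1995, 0.0911]
orientation: [2.284, 2.156, -0.0]
force: [0.4, -0.7, -1.2]
opening: 0.0399
gripper_force: 20.0
t: 22.03
tool_pos: [0.4657, -0.2001, 0.0407]
orientation: [-2.286, -2.154, 0.0]
force: [-0.0, 0.1, -1.1]
opening: 0.04
gripper_force: 20.0
```

View pics/b2.png

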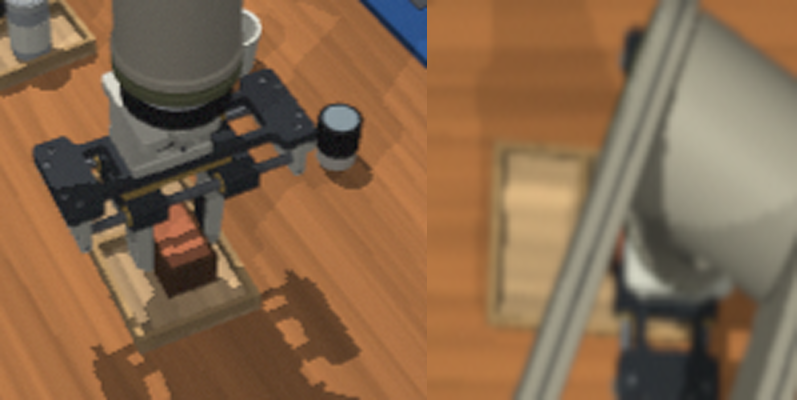

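The block at (185,250) hangs over the larger compartment, lined up with the tray and clear of the walls. I lower it.

```bash
python3 -m inch '[0,0,-15,0,0,0,0,-24,0,0,0,0,-27,0,0,0,0,-29,0,0,0,0,-29,0,0,0,0,-29,0,0]'
python3 -m inch '[0,0,0,0,53,0,0,0,0,53,0,0,0,0,53,0,0,0,0,53]'
python3 -m inch '[0,0,10,0,53,0,0,35,0,53,0,0,75,0,60,0,0,110,0,100,0,0,130,0,100]'
```

```text
t: 22.63
tool_pos: [0.466, -0.1995, 0.0122]
orientation: [2.285, 2.155, 0.0]
force: [-0.0, -0.6, -2.0]
opening: 0.0398
gripper_force: 20.0
t: 22.97
tool_pos: [0.4661, -0.1996, 0.0122]
orientation: [2.285, 2.155, 0.0]
force: [0.1, -0.2, 1.1]
opening: 0.0492
gripper_force: 0.0
t: 23.38
tool_pos: [0.4674, -0.2003, 0.1472]
orientation: [2.282, 2.152, 0.003]
force: [0.9, -1.0, 0.6]
opening: 0.0645
gripper_force: 0.0
```

```bash
python3 -m inch '[184,52,0,3.5,100,184,52,0,3.5,100,184,52,0,3.5,100,184,52,0,3.5,100,184,52,0,3.5,100,184,52,-30,3.5,100,184,52,-65,3.5,100,184,52,-65,3.5,100,184,52,-65,3.5,100,184,52,-65,3.5,100]'
python3 - <<'E'
from plant import read_camera
import cv2,numpy as np
c=read_camera("side")
cv2.imwrite("pics/l1.png",cv2.resize(c["image"][170:320,280:450],(540,480),interpolation=cv2.INTER_CUBIC))
E
```

```text
t: 24.22
tool_pos: [0.6501, -0.1477, 0.0787]
orientation: [2.218, 2.223, 0.001]
force: [-0.0, -0.8, 0.8]
opening: 0.0929
gripper_force: 0.0
```

View pics/l1.png

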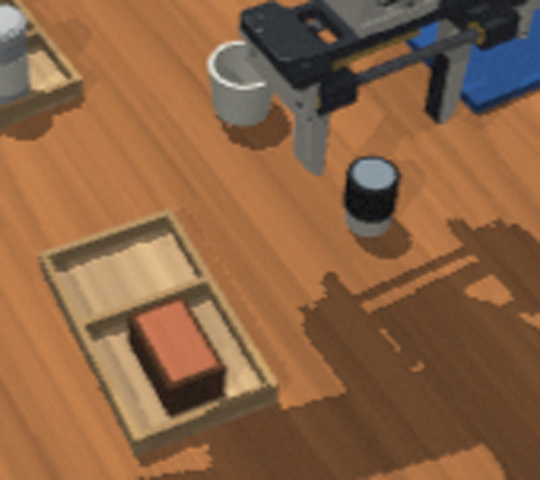

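The block sits copper face up in the larger compartment at (178,350), parallel to the tray. The loupe at (372,195) is between the fingers. I go down and grip it.

```bash
python3 -m inch '[1,0,-35,0,100,1,0,-55,0,100,1,0,-63,0,100,1,0,-63,0,100,1,0,-63,0,100,1,0,-63,0,100]'
python3 -m inch '[0,0,0,0,0,0,0,0,0,0,0,0,0,0,0,0,0,0,0,0,0,0,0,0,0,0,0,0,0,0,0,0,0,0,0,0,0,0,0,0,0,0,0,0,0,0,0,0,0,0]' 15
```

```text
t: 24.77
tool_pos: [0.6525, -0.148, 0.0167]
orientation: [2.216, 2.222, 0.003]
force: [1.5, 0.1, -0.5]
opening: 0.0931
gripper_force: 0.0
t: 25.6
tool_pos: [0.6507, -0.1473, 0.0137]
orientation: [-2.219, -2.224, 0.0]
force: [-0.5, -0.0, 0.3]
opening: 0.0375
gripper_force: 15.0
```

```bash
python3 -m inch '[0,0,30,0,0,0,0,65,0,0,-180,28,85,-3.5,0,-180,28,85,-3.5,0,-180,28,85,-3.5,0,-180,28,85,-3.5,0,-180,28,85,-3.5,0,-180,28,85,-3.5,0,-180,28,85,-3.5,0,-180,28,85,-3.5,0]'
python3 -m inch '[0,0,-30,0,0,0,0,-60,0,0,0,0,-72,0,0,0,0,-77,0,0,0,0,-79,0,0,0,0,-79,0,0,0,0,-79,0,0,0,0,-79,0,0]'
```

```text
t: 26.43
tool_pos: [0.4716, -0.1197, 0.0993]
orientation: [2.285, 2.154, 0.001]
force: [-0.1, -0.8, 0.1]
opening: 0.0373
gripper_force: 15.0
t: 27.1
tool_pos: [0.4721, -0.1198, 0.0213]
orientation: [2.284, 2.154, 0.002]
force: [0.5, -0.2, 0.0]
opening: 0.0376
gripper_force: 15.0
```

```bash
python3 -m inch '[0,0,-1,0,0,0,0,-1,0,0,0,0,-1,0,0]'
python3 -m inch '[0,0,0,0,54,0,0,0,0,54,0,0,0,0,54,0,0,0,0,54]'
python3 -m inch '[0,0,10,0,54,0,0,40,0,54,0,0,80,0,60,0,0,120,0,100,-40,60,180,0,100,-80,120,180,0,100,-100,140,180,0,100,-100,140,180,0,100]'
python3 - <<'E'
from plant import read_camera,robot
from cam import *
print(robot.read_state()["tool_pos"])
c=read_camera("side");t=read_camera("top");np.savez("top2.npz",**t)
cv2.imwrite("pics/f.png",np.hstack([cv2.resize(c["image"][95:320,230:450],(430,440),interpolation=cv2.INTER_CUBIC),cv2.resize(t["image"][145:250,220:410],(370,440),interpolation=cv2.INTER_CUBIC)]))
E
```

```text
t: 27.35
tool_pos: [0.471, -0.1194, 0.0192]
orientation: [2.285, 2.155, 0.001]
force: [-0.6, 0.5, -0.3]
opening: 0.0377
gripper_force: 15.0
t: 27.68
tool_pos: [0.4708, -0.1194, 0.0189]
orientation: [2.286, 2.155, 0.0]
force: [0.5, -0.3, -0.1]
opening: 0.0499
gripper_force: 0.0
t: 28.35
tool_pos: [0.3812, 0.0065, 0.1966]
orientation: [2.286, 2.153, 0.002]
force: [0.6, 1.2, 0.1]
opening: 0.0848
gripper_force: 0.0
[0.38118319 0.00652732 0.19657322]
```

View pics/f.png

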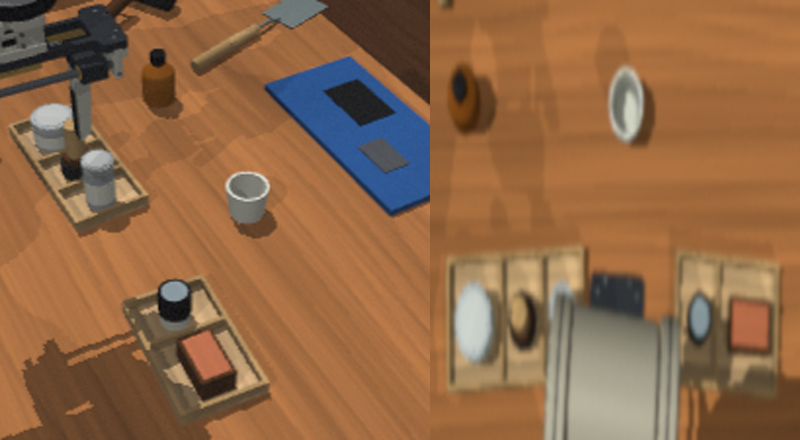

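Every item stands upright in its own compartment: wide tin (50,128), dabber (73,155), slim tin (98,178), loupe (174,300) and block (207,360). The bottle and cup stand where they were. I'll let the arm come to rest and hand in.

```bash
python3 -m inch '[0,0,20,0,100,0,0,20,0,100,0,0,20,0,100,0,0,20,0,100,0,0,20,0,100,0,0,20,0,100]' && python3 -c "
from plant import job;print(job.close_job())"
```

```text
t: 28.95
tool_pos: [0.3816, 0.0054, 0.2137]
orientation: [-2.285, -2.153, 0.002]
force: [0.1, 0.3, 0.8]
opening: 0.0931
gripper_force: 0.0
the job is handed in; nothing more can be done
None
```

Both kits are made up in the order asked and handed in at about 29 s: the last pictures show every item upright in its compartment, the block copper face up along the tray, and the bottle and cup where they stood.

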